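# Show a spray-gun head to the inspection camera

### The arm

A 6-joint arm with a two-finger parallel gripper is mounted at the origin on the work surface. World frame = base frame: x ahead of the robot, y to its left, z up, the work surface at z = 0. Lengths are in m, angles in rad, forces in N, time in s.
With the tool pointing down it reaches from about 0.375 to 0.9 m from the base axis. Payload 3.1 kg.
Tool frame: the origin (TCP) lies midway between the tips of the shut fingers; the grasp point (between the pads) lies 19 mm behind it; z points along the fingers, y is the line along which they close (so a half turn about z gives the same grasp; the last joint's range is limited). The gripper opens to 87 mm and grips with 3 to 60 N. Pads are 19 mm wide; open, the fingers measure 117 mm over their backs; the gripper's body (75 mm by 190 mm) begins 51 mm behind the grasp point.
Start: joints at [-1.411, 0.527, 1.433, -0, 1.181, -0.178], TCP at [0.208, -0.589, 0.223] pointing down, gripper open.
Joint ranges: [-3.08, 3.08], [-0.75, 2.2], [0.22, 2.44], [-1.43, 4.57], [0, 2.65], [-2.85, 2.85]. Speed limits (rad/s): [2.79, 2.79, 3.14, 3.14, 3.14, 3.14].

### API

Orientations are given as a unit quaternion [x, y, z, w].
In Python, from rig import status, imaging, order gives the robot as it stands.
- The arm moves only by the tool arm_command, never from a script. Its argument "deltas" is one flat list of numbers, 5 for each row, row after row: the opening, from -1 (shut) to 1 (fully open), so that 0 is half open, then the shift along the tool's x, y, z in m, then the turn about the tool's z in rad. In form: [gripper, tx, ty, tz, roll, gripper, tx, ty, tz, roll, ...]. A call has 1 to 12 rows; each row shifts and turns the commanded pose from where the row before left it, along the tool's axes as they then stand; what a row does not reach is not made up. A row lasts 1/8 s, in which the tool goes at most 62.5 mm and 10.7 degrees, less where a joint would pass 70% of its speed; a pose out of reach is approached as far as the arm can. A call with a gripper value outside its range is refused whole. The fingers move at their own pace and stop on an object; "newtons" is the grip in N (left out, the last holds). Time passes only in rows, so rows that do not move let the fingers close. It gives the time, the measured TCP pose, the force, the opening and the grip force at its end, in the units of the state.
- status.get_obs(): the state, without advancing time (a new reading comes with each control period).
- imaging.camera(name): name is "scene" or "top" or "wrist"; returns (picture, depth): 384x512x3 uint8, red, green, blue; 384x512 float32, m along the optical axis (not along the pixel's ray), 0 where there is no reading.
- imaging.camera_params(name): a dict with "intrinsics" (3x3 intrinsics, pixels), "camera_from_world" (4x4, takes a point from world to camera coordinates). Camera axes: x right, y up, looking along -z (the intrinsics and any distortion apply to the point x, -y, -z); pixel columns grow to the right and rows downward; lengths in m; the calibration is good to about 2 mm. The wrist camera is an equidistant fisheye: a pixel r from the principal point sees the ray r / f radians off the axis. A picture is of the moment at which its call begins: read the wrist's pose just before it. camera_params takes no time and is no camera call; for the wrist camera it gives the pose at the moment of the call.
- order.hand_in(): hands the job in; it is judged then, once.
The state is a dict: "time": time; "q": joint angles; "joint_velocities": joint speeds; "joint_torque": joint torques, N m; "position": TCP position; "tool_rot": TCP orientation; "ft_force": force on the tool from outside, world axes, zero at the start; "moment": the same for the moment, N m; "grip_width": finger opening in m; "grip_force": force on a finger pad.
Only numpy, scipy, OpenCV 4.12 (cv2) and the standard library are available. Lean on these libraries where they do the work, as an engineer would, in place of code of your own. Each camera call takes 0.05 s, during which the arm holds its last target. There are 200 camera calls.

### The job

Pull the top drawer of the low steel drawer unit open by its handle and take out the spray-gun head, the square-bodied part with two little horns on its round nose. Hold it up in the air to the inspection camera: horned end facing the lens squarely, centred on the line along which the lens looks, horn tips about 80 mm from the glass, and finish while still holding it there, steady, with nothing else supporting it. Leave the other spares in the drawer, do not touch the camera or its stand, and do not knock or shift the things standing on the bench.

Things in the scene. Friction and masses are not known exactly. Their poses are not given: they have to be found in the camera images.
- unit_drawer0 (a joint): Top drawer of the fixed low steel unit (320 deep x 340 wide x 134 high mm, two drawers), slide in m: 0 shut (start), grows pulled out, stop at 0.229; stays where left, resists about 1 N. Floor 77 mm above the bench, side walls 35 and front panel 45 above it. The spares lie in a row across it, origins 0.113 to 0.129 m behind the handle bar: pull 0.15 to 0.19 m to reach them from above.
- unit_drawer0_handle (a point): Middle of the top drawer's handle: a round bar 11 mm thick, 120 mm long, along y (parallel to the front), its axis 35 mm off the front, 99 mm above the bench, 35 mm below the unit's top; two thin posts 51 mm either side of the middle. Moves with the drawer. x points into the unit (pull along -x, roughly to the robot), z up.
- gun_head: Loose metal spray-gun head, 0.1 to 0.21 kg, lying in the top drawer, 80 mm long: block 36 x 34 x 34 mm (grip its sides at y = +-17), towards +x a round collar 33 across, air cap 27 across, two horns 8 long at y = +-9.5; a thread sticks 10 mm out of its back. Origin: middle of the block, on the part's axis; x to the horns, tips at x = 52 mm (at the start within 30 degrees of the handle's x), z up.
- camera_lens (a point): Centre of the camera's lens glass (31 mm across, in a white ring 52 across, black head 56 x 56 x 52 behind), 0.24 to 0.26 m above the bench. x points back into the camera: it looks along -x, to the robot's side and 9 to 34 degrees down; y level. Fixed. Right is: gun head's +x along this +x, horn tips at x = -80 mm (gun head's origin at -132), y = z = 0 here; turn about x free.
- camera_stand: Fixed camera stand: base plate 140 x 140 x 15 mm, post of 22 mm diameter up to 315 mm, the camera head 60 mm in front (-x) of it at 270 mm. Origin: on the bench 100 mm in front of the post's axis, about under the lens.
- coupling: Bystander in the drawer: hose coupling, a 36 x 30 x 30 mm aluminium block with a single thin barbed brass nipple 34 mm long at +x. Origin: centre of the block's underside.
- gauge: Bystander in the drawer: round pressure gauge lying on its back, 46 mm diameter, 26 high, white dial, brass stem 21 mm long at +x. Origin: centre of its underside.
- tin_large: Bystander: metal tin with black mixing lid, 108 mm diameter, 158 high. Origin: centre of its underside.
- tin_small: Bystander: metal tin with black mixing lid, 84 mm diameter, 128 high. Origin: centre of its underside.
- tape_roll: Bystander: roll of masking tape lying flat, 110 mm diameter, 25 high. Origin: centre of its underside.
- mix_cup: Bystander: white mixing cup, 90 mm across, 100 high. Origin: centre of its underside.
- stirrer: Bystander: flat stirring spatula with a wooden handle lying on the bench, 280 mm long. Origin: under its middle.
- jar: Bystander: amber jar, 60 mm diameter, 100 high. Origin: centre of its underside.

How it is judged:
On the way, in this order (a step that is already met when the one before it is completed fails the run):
1. the top drawer is pulled open by at least 120 mm (value of joint unit_drawer0 above 0.12 m), for 0.2 s.
2. the gun head is held by the fingers, lifted clear of the drawer (height (world z) of gun_head above 0.16 m and contact force between gun_head and the fingers above 0.5 N), for 0.2 s.
At the end, for the whole second after the job is handed in: The fingers alone hold the gun head at rest in the air: horns to the lens, horn tips 60 to 100 mm from the glass, middle of its block within 15 mm of the lens axis in y and z, part axis within 10 degrees of it. Coupling and gauge still in the drawer; nothing on the bench shifted 30 mm (x of gun_head in the frame of camera_lens between -0.152 and -0.112 m and y of gun_head in the frame of camera_lens between -0.015 and 0.015 m and z of gun_head in the frame of camera_lens between -0.015 and 0.015 m and x of camera_lens in the frame of gun_head above 0.1 m and angle between the x axis of gun_head and the x axis of camera_lens, either way round below 0.175 rad and height (world z) of gun_head above 0.12 m and linear speed of gun_head below 0.02 m/s and angular speed of gun_head below 0.2 rad/s and contact force between gun_head and the fingers above 0.5 N and contact force between gun_head and camera_stand below 0.1 N and contact force between gun_head and coupling below 0.1 N and contact force between gun_head and gauge below 0.1 N and contact force between gun_head and tape_roll below 0.1 N and contact force between gun_head and mix_cup below 0.1 N and contact force between gun_head and stirrer below 0.1 N and contact force between gun_head and tin_large below 0.1 N and contact force between gun_head and tin_small below 0.1 N and contact force between gun_head and jar below 0.1 N and height (world z) of each of coupling, gauge below 0.11 m and distance of each of tape_roll, mix_cup, stirrer, tin_large, tin_small, jar from where it was at the start of the episode below 0.03 m); the arm keeps its last pose, push and grip.
It fails at once if the camera or its stand is touched (over 2 N) (contact force between camera_stand and anything else above 2 N).
It fails at once if another spare is lifted out of the drawer (height (world z) of any of coupling, gauge above 0.12 m).
It fails at once if a thing on the bench is shifted by more than 30 mm (distance of any of tape_roll, mix_cup, stirrer, tin_large, tin_small, jar from where it was at the start of the episode above 0.03 m).
It also fails if it takes over 58 s, if anything falls off the work surface, if the arm or the gripper's body presses on something with over 40 N, if the wrist force passes 120 N, or if a joint passes its speed limit or range.

## Working session

There is one attempt and no reset: what is moved stays moved. The work goes in short steps, Python scripts to look and compute and a tool call to move; the robot and the scene stay as the last step left them, time stands still between calls to the robot, and variables do not carry over. Pictures are saved under pics/ and viewed, at most 10 in all, crops included, and the job is handed in when it is done.

Besides the shell and the picture viewer there is one more tool, called after "Request:" by a JSON object that holds its "name" and its "arguments". arm_command: Moves the arm, as the interface text tells. Its arguments: {"type":"object","properties":{"deltas":{"type":"array"},"newtons":{"type":"number"}},"required":["deltas"]}

```bash
mkdir -p pics; ls; cat > h.py <<'E'
import numpy as np, cv2
from scipy.spatial.transform import Rotation as R
from rig import status, imaging, order
def grab(n):
    p=imaging.camera_params(n); im,d=imaging.camera(n)
    return im,d,np.array(p["intrinsics"]),np.array(p["camera_from_world"])
def cloud(d,K,T):
    v,u=np.mgrid[:d.shape[0],:d.shape[1]]
    P=np.stack([(u-K[0,2])/K[0,0]*d,-(v-K[1,2])/K[1,1]*d,-d,np.ones_like(d)],-1)
    return (P@np.linalg.inv(T).T)[...,:3]
def save(n,im): cv2.imwrite(n,cv2.cvtColor(im,cv2.COLOR_RGB2BGR))
E
python3 - <<'E'
from h import *
a=[]
for n in("scene","top"):
    im,d,K,T=grab(n); a.append(im); np.savez(n+".npz",im=im,d=d,K=K,T=T)
    print(n,K,np.linalg.inv(T).round(3),(d>0).mean())
save("pics/s0.png",a[0]);save("pics/t0.png",a[1])
print(status.get_obs())
E
```

```text
pics
scene [[465.35886971   0.         262.18057507]
 [  0.         465.35886971 199.90130796]
 [  0.           0.           1.        ]] [[-0.228 -0.829  0.511  1.299]
 [ 0.974 -0.198  0.112  0.134]
 [ 0.008  0.523  0.852  1.424]
 [ 0.     0.     0.     1.   ]] 0.9960174560546875
top [[445.21111229   0.         253.76744001]
 [  0.         445.21111229 184.02823141]
 [  0.           0.           1.        ]] [[-0.029  0.995 -0.091  0.418]
 [-0.999 -0.032 -0.026 -0.033]
 [-0.029  0.09   0.996  1.635]
 [ 0.     0.     0.     1.   ]] 0.9959716796875
{'time': 0.1, 'q': array([-1.41050223e+00,  5.28356612e-01,  1.43378302e+00, -1.19910421e-05,
        1.18139135e+00, -1.78532198e-01]), 'joint_velocities': array([ 0.00037754, -0.00139979, -0.00236549,  0.0015009 ,  0.00031619,
       -0.00126289]), 'joint_torque': array([-1.68366814e-04, -4.40983808e+01, -1.77151680e+01,  6.35681860e-02,
        5.33579488e-02, -3.73663852e-05]), 'position': array([ 0.207636  , -0.58880038,  0.22167686]), 'tool_rot': array([ 9.85683034e-01,  1.68606098e-01,  3.29350008e-06, -9.69173920e-04]), 'ft_force': array([-0.45927557,  0.1269449 ,  0.12282068]), 'moment': array([ 0.02328201, -0.00465145, -0.05289938]), 'grip_force': 0.0, 'grip_width': 0.08734247588205123}
```

View pics/s0.png

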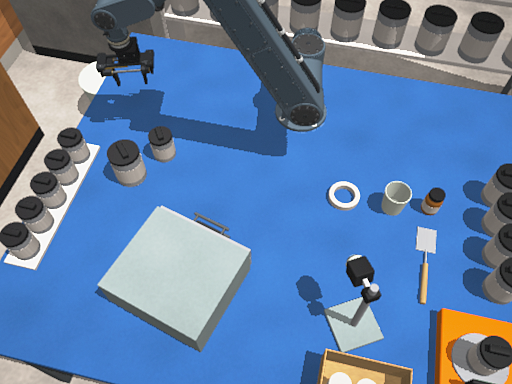

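View pics/t0.png

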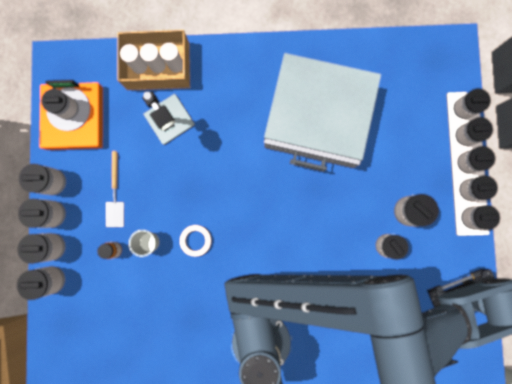

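The scene view shows the unit (about 175,275) with its handle at (212,222), and the camera head at (360,270) on its stand, looking toward the robot. In the top view the handle is at (312,163) and the camera head at (160,118). The tape, cup, jar and stirrer stand to the robot's left, in front of the camera.

```bash
python3 - <<'E'
from h import *
D={}
for n in("scene","top"):
    z=np.load(n+".npz"); P=cloud(z["d"],z["K"],z["T"]); P[z["d"]==0]=9; D[n]=(P,z["im"])
    P=P.reshape(-1,3)
    m=(abs(P[:,2]-.134)<.008)&(P[:,0]>.4)&(P[:,0]<1.1)&(P[:,1]<.05)&(P[:,1]>-.55)
    r=cv2.minAreaRect(P[m][:,:2].astype(np.float32)); print(n,"unit",r,cv2.boxPoints(r).round(3).tolist(),np.median(P[m][:,2]))
    # bench z
    print("bench",np.median(P[(abs(P[:,2])<.02)][:,2]))
    # objects
    Q=P[(P[:,2]>.015)&(P[:,0]>.3)&(P[:,0]<1.15)&(abs(P[:,1])<.6)&(P[:,2]<.4)]
    g=np.zeros((170,240),np.uint8); ij=((Q[:,:2]-[.3,-.6])/.005).astype(int); g[ij[:,0],ij[:,1]]=1
    k,l,s,c=cv2.connectedComponentsWithStats(g)
    for i in range(1,k):
        if s[i,4]>15:
            q=Q[l[ij[:,0],ij[:,1]]==i]; print(i,q.min(0).round(3),q.max(0).round(3),len(q))
# camera head points
for n,(P,im) in D.items():
    P=P.reshape(-1,3);C=im.reshape(-1,3)
    m=(P[:,2]>.15)&(P[:,2]<.36)&(P[:,0]>.6)&(P[:,0]<1.15)&(P[:,1]>.1)&(P[:,1]<.5)
    q=P[m];c=C[m]
    print(n,len(q)); 
    b=c.max(1)<80
    print(q[b].min(0),q[b].max(0),b.sum())
    w=c.min(1)>150; print("light",w.sum(),q[w].mean(0) if w.any() else 0)
    np.savez("head_"+n,q=q,c=c)
im=D["scene"][1][235:345,290:400]; a=cv2.resize(im,None,fx=5,fy=5,interpolation=2)
im=D["top"][1][80:150,130:220]; 
save("pics/c0.png",a)
E
```

```text
scene unit ((0.7428573369979858, -0.348612517118454), (0.6822386980056763, 0.39300549030303955), 58.262332916259766) [[0.3959999978542328, -0.5350000262260437], [0.7310000061988831, -0.7419999837875366], [1.0889999866485596, -0.16200000047683716], [0.7549999952316284, 0.04500000178813934]] 0.13433119044944442
bench 0.001005473927043532
1 [ 0.3   -0.504  0.015] [ 0.374 -0.417  0.137] 690
2 [0.308 0.174 0.015] [0.423 0.288 0.037] 404
3 [0.319 0.356 0.015] [0.412 0.444 0.11 ] 698
4 [0.312 0.5   0.016] [0.373 0.558 0.108] 441
5 [ 0.394 -0.6    0.015] [ 0.507 -0.49   0.166] 1295
8 [0.561 0.516 0.015] [0.705 0.535 0.026] 201
9 [ 0.6   -0.44   0.015] [ 1.007 -0.031  0.146] 13054
10 [0.716 0.226 0.015] [0.91  0.412 0.323] 2312
11 [0.719 0.569 0.015] [0.945 0.6   0.061] 1029
13 [0.937 0.242 0.015] [1.034 0.483 0.118] 1135
16 [0.998 0.262 0.078] [1.034 0.319 0.144] 222
17 [0.998 0.335 0.132] [1.017 0.381 0.141] 78
top unit ((0.7384427785873413, -0.3525157570838928), (0.6893739104270935, 0.39522990584373474), 58.46136474609375) [[0.38999998569488525, -0.5429999828338623], [0.7269999980926514, -
[... 312 characters left out ...]
] 378
5 [ 0.397 -0.6    0.015] [ 0.504 -0.492  0.165] 1169
11 [0.561 0.516 0.015] [0.705 0.532 0.035] 147
12 [ 0.602 -0.438  0.016] [ 1.005 -0.032  0.147] 9862
14 [0.717 0.229 0.015] [0.91  0.416 0.323] 1212
15 [0.718 0.568 0.015] [0.958 0.6   0.065] 702
16 [0.936 0.241 0.015] [1.124 0.484 0.121] 1982
21 [0.997 0.262 0.015] [1.057 0.321 0.146] 444
22 [0.997 0.331 0.015] [1.064 0.392 0.148] 455
23 [0.997 0.401 0.016] [1.06  0.463 0.146] 463
scene 1106
[0.7285045  0.24796639 0.15010531] [0.84389263 0.34170892 0.30742111] 748
light 141 [0.78900196 0.30162307 0.29344171]
top 653
[0.7302557  0.24792503 0.26854614] [0.83629755 0.32464712 0.30925431] 268
light 183 [0.7675763  0.29089347 0.28687564]
```

View pics/c0.png

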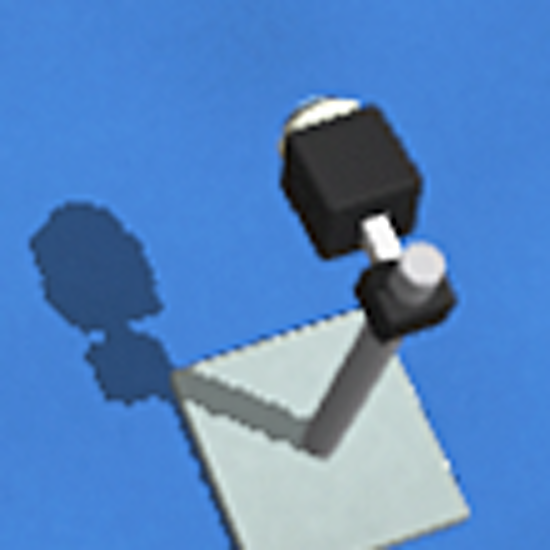

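The crop shows the black camera head with its top face clearly visible, the white lens ring on the far (robot) side, and the square base plate. I'll fit the unit, handle and camera head axes.

```bash
python3 - <<'E'
from h import *
for n in("scene","top"):
    z=np.load(n+".npz"); P=cloud(z["d"],z["K"],z["T"]); P[z["d"]==0]=9; P=P.reshape(-1,3)
    m=(abs(P[:,2]-.134)<.006)&(P[:,0]>.55)&(P[:,0]<1.1)&(P[:,1]<.0)&(P[:,1]>-.46)
    r=cv2.minAreaRect(P[m][:,:2].astype(np.float32)); print(n,"unit",np.round(r[0],3),r[1],r[2])
    m=(P[:,2]>.088)&(P[:,2]<.11)&(P[:,0]>.55)&(P[:,0]<.75)&(P[:,1]<-.02)&(P[:,1]>-.46)
    q=P[m]; b=cv2.boxPoints(r); 
    # front direction: from unit centre toward the handle cluster
    ang=np.deg2rad(r[2]); c=np.array(r[0])
    for a in (ang,ang+np.pi/2,ang-np.pi/2,ang+np.pi):
        u=np.array([np.cos(a),np.sin(a)])
        if abs(a)<.6 : ex=u
    ey=np.array([-ex[1],ex[0]]); L=np.c_[(q[:,:2]-c)@ex,(q[:,:2]-c)@ey]
    k=(L[:,0]<-.17)&(abs(L[:,1])<.1); print("ex",ex,np.degrees(np.arctan2(ex[1],ex[0])),"handle local",L[k].min(0),L[k].max(0),k.sum())
    print("handle", c+ex*np.median(L[k&(L[:,0]<-.19)][:,0])+ey*(L[k].min(0)[1]+L[k].max(0)[1])/2)
    z=np.load("head_%s.npz"%n); q=z["q"]; c=z["c"]; q=q[(c.max(1)<90)&(q[:,0]<.79)&(q[:,2]>.22)]
    best=0;rng=np.random.default_rng(0)
    for _ in range(500):
        s=q[rng.choice(len(q),3,False)]; nn=np.cross(s[1]-s[0],s[2]-s[0]); nn/=np.linalg.norm(nn)+1e-9
        i=abs((q-s[0])@nn)<.003
        if abs(nn[2])>.7 and i.sum()>best: best=i.sum();I=i
    t=q[I]; mu=t.mean(0); nn=np.linalg.svd(t-mu)[2][2]; nn*=np.sign(nn[2])
    rr=cv2.minAreaRect((t[:,:2]).astype(np.float32))
    print("head",len(q),best,"normal",nn.round(3),"mean",mu.round(4),"tilt",np.degrees(np.arccos(nn[2])),"az",np.degrees(np.arctan2(-nn[1],-nn[0])),rr)
    # post top / base plate
    w=P[(abs(P[:,2]-.015)<.006)&(P[:,0]>.65)&(P[:,0]<.93)&(P[:,1]>.2)&(P[:,1]<.45)]; print("base",cv2.minAreaRect(w[:,:2].astype(np.float32)))
    w=P[(abs(P[:,2]-.315)<.01)&(P[:,0]>.65)&(P[:,0]<.93)&(P[:,1]>.2)&(P[:,1]<.45)]; print("posttop",w.mean(0) if len(w) else 0)
E
```

```text
scene unit [ 0.811 -0.235] (0.3442143201828003, 0.3148723244667053) 74.98163604736328
ex [ 0.96584282 -0.25912862] -15.01836395263672 handle local [-0.20556967 -0.06247704] [-0.17114525  0.06543629] 153
handle [ 0.62151502 -0.18270262]
head 489 289 normal [-0.177 -0.119  0.977] mean [0.7603 0.2824 0.2948] tilt 12.311121503079635 az 33.97703399730712 ((0.7598952054977417, 0.28218787908554077), (0.05291184037923813, 0.052143651992082596), 31.308670043945312)
base ((0.7892643809318542, 0.32615578174591064), (0.24094784259796143, 0.23982368409633636), 1.5123597383499146)
posttop [0.8195465  0.32000552 0.31474747]
top unit [ 0.811 -0.234] (0.3404815196990967, 0.32138803601264954) 74.92323303222656
ex [ 0.96557818 -0.26011299] -15.07676696777343 handle local [-0.20257209 -0.06366953] [-0.1707005   0.06405951] 141
handle [ 0.62145274 -0.18234547]
head 246 176 normal [-0.171 -0.126  0.977] mean [0.7591 0.2804 0.2947] tilt 12.264872461048336 az 36.32614981874739 ((0.7603380680084229, 0.28181353211402893), (0.04791373014450073, 0.04952137917280197), 33.81501770019531)
base ((0.7941241264343262, 0.32523173093795776), (0.2669700086116791, 0.248651385307312), 0.8475499749183655)
posttop [0.81383647 0.31751086 0.31514985]
```

Request:
{"name": "arm_command", "arguments": {"deltas": [-0.45,0,0,0,-0.162,-0.45,0,0,0,-0.162,-0.45,0,0,0,-0.162,-0.45,0,0,0,-0.162,-0.45,0,0,0,-0.162,-0.45,0,0,0,-0.16,-0.45,0.04,0.024,0,0,-0.45,0.04,0.024,0,0,-0.45,0.04,0.024,0,0,-0.45,0.04,0.024,0,0,-0.45,0.04,0.024,0,0,-0.45,0.04,0.024,0,0]}}

```text
time: 1.6
position: [0.4098, -0.3936, 0.2222]
tool_rot: [0.793, 0.609, 0.0, -0.0]
ft_force: [0.1, 0.6, 0.9]
grip_width: 0.0238
grip_force: 0.0
```

Request:
{"name": "arm_command", "arguments": {"deltas": [-0.45,0.04,0.024,0,0,-0.45,0.04,0.024,0,0,-0.45,0.04,0.024,0,0,-0.45,0.04,0.024,0,0,-0.45,0.04,0.024,0,0,-0.45,0.04,0.024,0,0,-0.45,0,0,0,0,-0.45,0,0,0,0]}}

```text
time: 2.6
position: [0.6096, -0.2004, 0.2219]
tool_rot: [0.793, 0.609, -0.001, -0.001]
ft_force: [-0.5, -0.4, 0.1]
grip_width: 0.024
grip_force: 0.0
```

```bash
cat >> h.py <<'E'
def pose():
    o=status.get_obs(); return np.array(o["position"]),R.from_quat(o["tool_rot"]),o
def to(target,yaw=None):
    "tool-frame shift from the measured pose to a world TCP, and roll to a tool-x heading in deg"
    p,r,o=pose(); x=r.as_matrix()[:,0]; y0=np.degrees(np.arctan2(x[1],x[0]))
    print("t",o["time"],"pos",p.round(4),"yaw",y0.round(2),"tilt",np.degrees(np.arccos(-r.as_matrix()[2,2])).round(2),"w",o["grip_width"],"gf",o["grip_force"],"F",o["ft_force"].round(1),"q",o["q"].round(2))
    print("shift",r.inv().apply(np.array(target)-p).round(4),"roll",None if yaw is None else -np.radians(yaw-y0).round(3))
def fish(K,T,uv):
    "world ray (origin, unit direction) through a wrist fisheye pixel"
    x=(uv[0]-K[0,2])/K[0,0]; y=(uv[1]-K[1,2])/K[1,1]; th=np.hypot(x,y); s=np.sin(th)/max(th,1e-9)
    Ti=np.linalg.inv(T); d=Ti[:3,:3]@np.array([x*s,-y*s,-np.cos(th)]); return Ti[:3,3],d
E
python3 - <<'E'
from h import *
to([.6215,-.1825,.085],74.95)
im,d,K,T=grab("wrist"); np.savez("w1.npz",im=im,d=d,K=K,T=T); save("pics/w1.png",im); print(K,np.linalg.inv(T).round(3))
E
```

```text
t 2.6 pos [ 0.6096 -0.2004  0.2219] yaw 75.02 tilt 0.1 w 0.0239530411438302 gf 0.0 F [-0.5 -0.4  0.1] q [-0.49  0.55  1.39 -0.    1.2  -0.23]
shift [0.0204 0.0072 0.1369] roll 0.001
[[297.31863964   0.         256.2499021 ]
 [  0.         297.31863964 183.36522266]
 [  0.           0.           1.        ]] [[ 0.966  0.246  0.08   0.632]
 [-0.259  0.921  0.292 -0.12 ]
 [-0.001 -0.303  0.953  0.384]
 [ 0.     0.     0.     1.   ]]
```

View pics/w1.png

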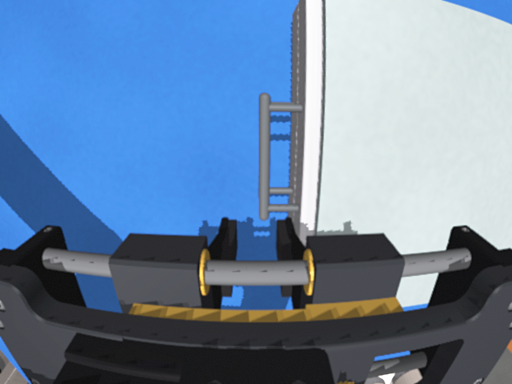

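The wrist view shows the bar along u≈264 from v≈95 to 218, with the fingers straddling u≈236–278. I'll cast those rays onto the bar height to check.

```bash
python3 - <<'E'
from h import *
z=np.load("w1.npz");K,T=z["K"],z["T"]
pts=[]
for uv in((265,97),(264,215)):
    o,d=fish(K,T,uv); pts.append(o+d*(.100-o[2])/d[2]); print(pts[-1].round(4))
m=(pts[0]+pts[1])/2; print(m, np.linalg.norm(pts[0]-pts[1]))
to([m[0],m[1],.083])
E
```

```text
[ 0.6381 -0.1267  0.1   ]
[ 0.6069 -0.2426  0.1   ]
[ 0.62248643 -0.18466073  0.1       ] 0.12011075308644352
t 2.65 pos [ 0.6093 -0.2009  0.2221] yaw 74.96 tilt 0.08 w 0.024162326299119376 gf 0.0 F [ 0.3 -0.6  0.5] q [-0.49  0.55  1.39 -0.    1.2  -0.23]
shift [0.0191 0.0087 0.1391] roll None
```

Request:
{"name": "arm_command", "arguments": {"deltas": [-0.45,0.019,0.008,0,0,-0.45,0,0,0.04,0,-0.45,0,0,0.04,0,-0.45,0,0,0.03,0,-0.45,0,0,0.029,0,-0.45,0,0,0,0,-1,0,0,0,0,-1,0,0,0,0,-1,0,0,0,0,-1,0,0,0,0], "newtons": 25}}

```text
time: 3.9
position: [0.6219, -0.184, 0.085]
tool_rot: [0.793, 0.609, -0.001, -0.001]
ft_force: [-4.5, 1.2, 5.6]
grip_width: 0.0101
grip_force: 25.0
```

Request:
{"name": "arm_command", "arguments": {"deltas": [-1,0,-0.01,0,0,-1,0,-0.02,0,0,-1,0,-0.025,0,0,-1,0,-0.025,0,0,-1,0,-0.025,0,0,-1,0,-0.025,0,0,-1,0,-0.025,0,0,-1,0,-0.02,0,0,-1,0,-0.01,0,0,-1,0,0,0,0,-1,0,0,0,0]}}

```text
time: 5.28
position: [0.4449, -0.1363, 0.0849]
tool_rot: [0.794, 0.608, 0.001, 0.001]
ft_force: [0.2, 1.8, 8.5]
grip_width: 0.0102
grip_force: 25.0
```

Request:
{"name": "arm_command", "arguments": {"deltas": [-0.45,0,0,0,0,-0.45,0,0,0,0,-0.45,0,0,-0.04,0,-0.45,0,0,-0.04,0,0.3,0,0,-0.04,0,0.3,0,0,0,0.175,0.3,0,0,0,0.175,0.3,0,0,0,0.175,0.3,0,0,0,0.175,0.3,0,0,0,0.175,0.3,0,0,0,0.175]}}

```text
time: 6.65
position: [0.4441, -0.1362, 0.2034]
tool_rot: [0.992, 0.126, 0.0, 0.0]
ft_force: [-0.4, -0.3, -0.1]
grip_width: 0.0567
grip_force: 0.0
```

Request:
{"name": "arm_command", "arguments": {"deltas": [0.3,0,0,0,0.175,0.3,0,0,0,0.175,0.3,0,0,0,0.17,0.3,0.03,0,0,0,0.3,0,0,0,0,0.3,0,0,0,0]}}

```text
time: 7.4
position: [0.4722, -0.1435, 0.2031]
tool_rot: [0.991, -0.13, -0.001, -0.0]
ft_force: [-0.6, -0.6, -0.6]
grip_width: 0.0567
grip_force: 0.0
```

```bash
python3 - <<'E'
from h import *
to([.6215,-.1825,.085],-15)
im,d,K,T=grab("wrist"); np.savez("w2.npz",im=im,d=d,K=K,T=T); save("pics/w2.png",im)
E
```

```text
t 7.4 pos [ 0.4722 -0.1435  0.2031] yaw -14.96 tilt 0.11 w 0.056701451595664004 gf 0.0 F [-0.6 -0.6 -0.6] q [-0.52  0.38  1.78 -0.    0.99  1.31]
shift [ 0.1546 -0.0008  0.1178] roll 0.001
```

View pics/w2.png

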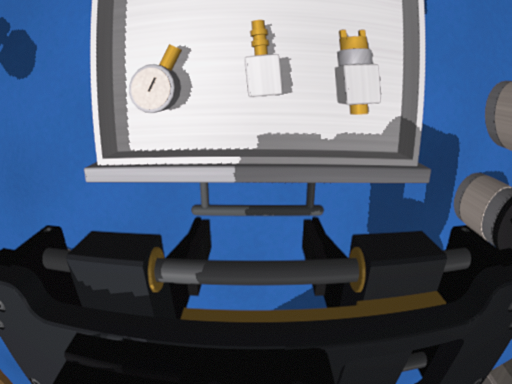

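The wrist view shows the open drawer: gauge at (152,88), coupling at (264,75), gun head on the right with its block at (362,85), horn tips near (344,32) and (363,32), thread at (359,110). There is free floor around it.

```bash
python3 - <<'E'
from h import *
z=np.load("w2.npz");K,T,im,d=z["K"],z["T"],z["im"],z["d"]
def at(uv,h):
    o,r=fish(K,T,uv); return (o+r*(h-o[2])/r[2])
hsv=cv2.cvtColor(im,cv2.COLOR_RGB2HSV)
m=((hsv[...,1]>120)&(hsv[...,0]<30)&(hsv[...,2]>90)).astype(np.uint8); m[:, :320]=0; m[130:]=0; m[:,400:]=0
k,l,s,c=cv2.connectedComponentsWithStats(m)
for i in range(1,k):
    if s[i,4]>15: print("brass",s[i],c[i].round(1),at(c[i],.094).round(4))
# block corners on top face
vv=[(x,y) for y in range(20,120,1) for x in range(325,400)]
W=[]
Ti=np.linalg.inv(T)
for u,v in vv:
    x=(u-K[0,2])/K[0,0]; y=(v-K[1,2])/K[1,1]; th=np.hypot(x,y); q=np.sin(th)/th
    ray=np.array([x*q,-y*q,-np.cos(th)]); p=Ti[:3,:3]@(ray*d[v,u]/np.cos(th))+Ti[:3,3]; W.append(p)
W=np.array(W); t=W[abs(W[:,2]-.111)<.004]; r=cv2.minAreaRect(t[:,:2].astype(np.float32)); print("top",len(t),r,np.median(t[:,2]),t[:,:2].mean(0))
for h in(.084,):
    t=W[(W[:,2]>h)]; r=cv2.minAreaRect(t[:,:2].astype(np.float32)); print("all",r)
E
```

```text
brass [340  30  28  20 387] [352.8  40.4] [ 0.5807 -0.2648  0.094 ]
brass [350 104  18  10 151] [358.8 108.9] [ 0.516  -0.2552  0.094 ]
top 1849 ((0.5523331761360168, -0.26006457209587097), (0.034170981496572495, 0.06157515570521355), 80.43108367919922) 0.11092847297632435 [ 0.54619433 -0.25812512]
all ((0.557952880859375, -0.22218631207942963), (0.11072403937578201, 0.08046373724937439), 80.5459976196289)
```

```bash
python3 - <<'E'
from h import *
to([.539,-.258,.082],-9.3)
p,r,o=pose(); rr=R.from_euler('z',-np.radians(-9.3+14.96)); print((r*rr).inv().apply(np.array([.539,-.258,.082])-p).round(4))
E
```

```text
t 7.45 pos [ 0.472  -0.1434  0.2031] yaw -14.96 tilt 0.12 w 0.0566378412853347 gf 0.0 F [-0.3  1.   0.7] q [-0.52  0.38  1.78 -0.    0.99  1.31]
shift [0.0946 0.0935 0.1209] roll -0.099
[0.0849 0.1024 0.1209]
```

Request:
{"name": "arm_command", "arguments": {"deltas": [0.05,0,0,0,-0.099,0.05,0.03,0.034,0,0,0.05,0.03,0.034,0,0,0.05,0.025,0.034,0,0,0.05,0,0,0.03,0,0.05,0,0,0,0,0.05,0,0,0,0]}}

```text
time: 8.32
position: [0.5401, -0.2578, 0.1739]
tool_rot: [0.997, -0.081, -0.0, -0.0]
ft_force: [0.6, 0.8, -0.1]
grip_width: 0.0458
grip_force: 0.0
```

```bash
python3 - <<'E'
from h import *
to([.539,-.258,.082],-9.3)
im,d,K,T=grab("wrist"); save("pics/w3.png",im)
for P in([.539,-.258,.111],[.539+.018,-.258+.017-.003,.111]):
    q=T@np.r_[P,1]; a=np.array([q[0],-q[1],-q[2]]); th=np.arctan2(np.hypot(a[0],a[1]),a[2]); print((a[:2]/np.hypot(*a[:2])*th*K[0,0]+K[:2,2]).round(1))
E
```

```text
t 8.325 pos [ 0.5401 -0.2578  0.1739] yaw -9.28 tilt 0.04 w 0.04579401990826003 gf 0.0 F [ 0.6  0.8 -0.1] q [-0.63  0.55  1.55  0.    1.04  1.1 ]
shift [-0.001   0.0004  0.0919] roll 0.0
[256.5 199.3]
[235.5 181.1]
```

View pics/w3.png

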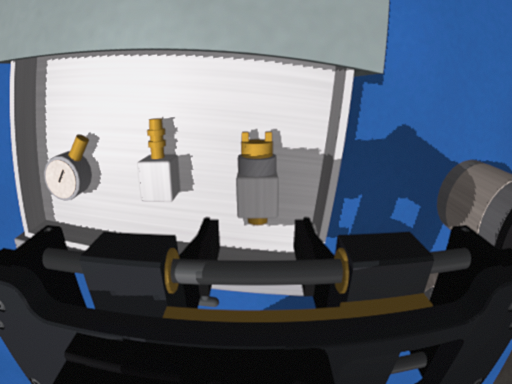

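The wrist view shows the block centred at about (257,197), lined up with the finger midline (u≈257), and its axis is parallel to the tool x axis. I'll go down, grip and lift.

Request:
{"name": "arm_command", "arguments": {"deltas": [0.05,0,0,0.03,0,0.05,0,0,0.03,0,0.05,0,0,0.02,0,0.05,0,0,0.011,0,0.05,0,0,0,0,-1,0,0,0,0,-1,0,0,0,0,-1,0,0,0,0,-1,0,0,0,0], "newtons": 20}}

```text
time: 9.5
position: [0.5412, -0.2587, 0.0836]
tool_rot: [0.997, -0.081, 0.001, 0.0]
ft_force: [-0.6, -0.1, 6.1]
grip_width: 0.0337
grip_force: 20.0
```

Request:
{"name": "arm_command", "arguments": {"deltas": [-1,0,0,-0.015,0,-1,0,0,-0.03,0,-1,0,0,-0.04,0,-1,0,0,-0.04,0,-1,0,0,-0.02,0,-1,0,0,0,0,-1,0,0,0,0]}}

```text
time: 10.38
position: [0.5397, -0.2578, 0.2265]
tool_rot: [0.997, -0.081, -0.001, -0.001]
ft_force: [-0.0, 0.6, -2.8]
grip_width: 0.0341
grip_force: 20.0
```

```bash
python3 - <<'E'
from h import *
ex=np.array([.9657,-.2595]);ey=np.array([.2595,.9657])
f=np.array([.811,-.2345])-.160*ex
p,r,o=pose()
lat=(p[:2]-f)@ey; tgt=f-.030*ex+ey*lat*.8
print("lat",lat)
to([tgt[0],tgt[1],p[2]],-15)
im,d,K,T=grab("wrist"); save("pics/w4.png",im)
E
```

```text
lat -0.09286490584519012
t 10.375 pos [ 0.5397 -0.2578  0.2265] yaw -9.29 tilt 0.14 w 0.034084742732058956 gf 19.970120955258608 F [-0.   0.6 -2.8] q [-0.63  0.49  1.5  -0.    1.16  1.1 ]
shift [ 0.0675 -0.0119 -0.0001] roll 0.1
```

View pics/w4.png

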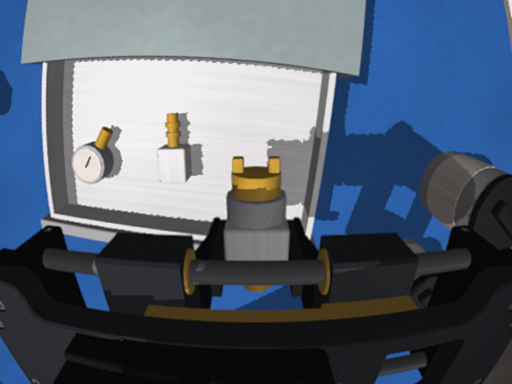

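The gun head is held, nose forward and level at (258,190). Next I'll bring its nose over the fixed unit's front edge and lower it there to pivot it up by about 12°.

Request:
{"name": "arm_command", "arguments": {"deltas": [-1,0,0,0,0.1,-1,0.03,-0.005,0,0,-1,0.037,-0.007,0,0,-1,0,0,0.03,0,-1,0,0,0.03,0,-1,0,0,0.015,0,-1,0,0,0.006,0,-1,0,0,0,0,-1,0,0,0,0], "newtons": 15}}

```text
time: 11.55
position: [0.6091, -0.2647, 0.1478]
tool_rot: [0.991, -0.131, 0.001, 0.001]
ft_force: [0.2, 0.4, -1.3]
grip_width: 0.0338
grip_force: 15.0
```

```bash
cat >> h.py <<'E'
def pitch():
    "pitch of the held part from the block's top face in wrist depth, in the tool frame"
    p,r,o=pose(); im,d,K,T=grab("wrist"); v,u=np.mgrid[:384,:512]
    x=(u-K[0,2])/K[0,0]; y=(v-K[1,2])/K[1,1]; th=np.hypot(x,y)+1e-9; t=np.tan(th)/th
    P=np.stack([x*t*d,-y*t*d,-d,np.ones_like(d)],-1)@np.linalg.inv(T).T
    L=r.inv().apply(P[...,:3].reshape(-1,3)-p)
    hsv=cv2.cvtColor(im,cv2.COLOR_RGB2HSV).reshape(-1,3)
    g=(d.ravel()>0)&(abs(L[:,1])<.012)
    q=L[g&(L[:,0]>-.02)&(L[:,0]<.07)&(L[:,2]<.02)&(L[:,2]>-.06)]
    for a in np.arange(-.02,.065,.005):
        s=q[(q[:,0]>=a)&(q[:,0]<a+.005)&(abs(q[:,1])<.004)]
        if len(s): print(round(a+.0025,4),np.median(s[:,2]).round(4),len(s))
    return im,q
E
python3 - <<'E'
from h import *
to([.6,-.28,.14]); im,q=pitch()
E
```

```text
t 11.55 pos [ 0.6091 -0.2647  0.1478] yaw -15.03 tilt 0.14 w 0.03384930356361159 gf 14.972934080287814 F [ 0.2  0.4 -1.3] q [-0.58  0.66  1.4   0.    1.08  1.26]
shift [-0.0049  0.0172  0.0078] roll None
-0.0025 -0.0275 43
0.0025 -0.0274 120
0.0075 -0.0274 127
0.0125 -0.0274 126
0.0175 -0.0267 144
0.0225 -0.0267 141
0.0275 -0.0266 158
0.0325 -0.0238 188
0.0375 -0.0235 165
0.0425 -0.0128 342
0.0475 0.0136 111
0.0525 0.0137 106
0.0575 0.0137 104
0.0625 0.0138 109
```

Request:
{"name": "arm_command", "arguments": {"deltas": [-1,0.004,0,0,0,-1,0,0,0.003,0,-1,0,0,0.003,0,-1,0,0,0.002,0,-1,0,0,0.002,0,-1,0,0,0.001,0,-1,0,0,0.001,0,-1,0,0,0,0,-1,0,0,0,0]}}

```text
time: 12.72
position: [0.6118, -0.2648, 0.1347]
tool_rot: [0.991, -0.131, -0.001, -0.0]
ft_force: [-3.9, 2.5, 4.0]
grip_width: 0.0339
grip_force: 15.0
```

```bash
python3 - <<'E'
from h import *
to([.6,-.28,.14]); im,q=pitch()
E
```

```text
t 12.725 pos [ 0.6118 -0.2648  0.1347] yaw -15.01 tilt 0.07 w 0.03394256824973729 gf 15.000568547984585 F [-3.9  2.5  4. ] q [-0.58  0.68  1.4  -0.    1.06  1.26]
shift [-0.0074  0.0177 -0.0053] roll None
-0.0025 -0.0275 42
0.0025 -0.0278 116
0.0075 -0.0281 124
0.0125 -0.0281 131
0.0175 -0.0277 131
0.0225 -0.028 149
0.0275 -0.0279 199
0.0325 -0.0255 155
0.0375 -0.0258 159
0.0425 -0.0145 356
0.0475 0.0003 128
0.0525 0.0004 131
0.0575 0.0004 135
0.0625 0.0004 135
```

Request:
{"name": "arm_command", "arguments": {"deltas": [-1,0,0,0.002,0,-1,0,0,0.002,0,-1,0,0,0.001,0,-1,0,0,0.001,0,-1,0,0,0,0,-1,0,0,0,0]}}

```text
time: 13.52
position: [0.6118, -0.265, 0.1281]
tool_rot: [0.991, -0.131, -0.001, -0.0]
ft_force: [-5.3, 1.8, 3.0]
grip_width: 0.0339
grip_force: 15.0
```

```bash
python3 - <<'E'
from h import *
to([.6,-.28,.14]); im,q=pitch()
E
```

```text
t 13.525 pos [ 0.6118 -0.265   0.1281] yaw -15.02 tilt 0.08 w 0.03385802814091279 gf 15.000028407666832 F [-5.3  1.8  3. ] q [-0.58  0.69  1.4  -0.    1.05  1.26]
shift [-0.0075  0.0176 -0.0119] roll None
-0.0025 -0.0282 26
0.0025 -0.0291 105
0.0075 -0.0302 114
0.0125 -0.0303 130
0.0175 -0.0312 133
0.0225 -0.0325 144
0.0275 -0.0308 193
0.0325 -0.0315 155
0.0375 -0.0304 268
0.0425 -0.0137 279
0.0475 -0.0063 134
0.0525 -0.0063 139
0.0575 -0.0063 134
0.0625 -0.0062 138
```

Request:
{"name": "arm_command", "arguments": {"deltas": [-1,0,0,-0.01,0,-1,0,0,-0.03,0,-1,0,0,-0.04,0,-1,0,0,-0.04,0,-1,-0.03,0,0,0,-1,0,0,0,0,-1,0,0,0,0], "newtons": 25}}

```text
time: 14.45
position: [0.5844, -0.2581, 0.2487]
tool_rot: [0.991, -0.131, 0.001, 0.0]
ft_force: [-0.0, 0.3, -1.0]
grip_width: 0.0335
grip_force: 25.0
```

```bash
python3 - <<'E'
from h import *
im,q=pitch()
az,ti=np.radians(34.3),np.radians(12.3)
xc=np.array([np.cos(ti)*np.cos(az),np.cos(ti)*np.sin(az),np.sin(ti)]); yc=np.array([-np.sin(az),np.cos(az),0]); zc=np.cross(xc,yc)
for n in("scene","top"):
    z=np.load("head_%s.npz"%n); a=(z["q"]-np.array([.765,.2855,.268]))@np.c_[xc,yc,zc]; c=z["c"]
    top=(c.max(1)<90)&(abs(a[:,2]-.027)<.006)&(a[:,0]<.04); print(n,"black top",np.percentile(a[top],[2,50,98],axis=0).round(4).tolist())
    w=(c.min(1)>110)&(a[:,0]<-.015); print("ring",w.sum(), np.percentile(a[w],[2,50,98],axis=0).round(4).tolist() if w.sum() else "")
lens=np.array([.765,.2855,.268])-.039*xc
g=lens-.132*xc; print("lens",lens.round(4),"gun",g.round(4))
xt=np.array([np.cos(az),np.sin(az),0])
# staging 60 mm back; TCP = origin +.0015*x -.0104 z
t=g+.0015*xt-[0,0,.0104]; print("tcp",t.round(4)); to(t-.06*xt,34.3)
p,r,o=pose(); rr=R.from_euler('z',-np.radians(34.3+15)); print((r*rr).inv().apply(t-.06*xt-p).round(4))
E
```

```text
-0.0025 -0.0284 22
0.0025 -0.029 109
0.0075 -0.03 114
0.0125 -0.0304 139
0.0175 -0.0312 129
0.0225 -0.0323 150
0.0275 -0.0306 188
0.0325 -0.0314 154
0.0375 -0.0307 261
0.0425 -0.0159 226
scene black top [[-0.0262, -0.0255, 0.0221], [0.0014, -0.0013, 0.0271], [0.0258, 0.0247, 0.0311]]
ring 52 [[-0.0482, -0.0169, 0.0123], [-0.0352, 0.0001, 0.0244], [-0.0275, 0.0196, 0.029]]
top black top [[-0.0242, -0.024, 0.0221], [-0.0017, -0.0009, 0.0277], [0.0214, 0.0227, 0.0325]]
ring 122 [[-0.0481, -0.0187, -0.0011], [-0.0354, 0.0046, 0.0202], [-0.0216, 0.0291, 0.0299]]
lens [0.7335 0.264  0.2597] gun [0.627  0.1913 0.2316]
tcp [0.6282 0.1922 0.2212]
t 14.5 pos [ 0.5844 -0.258   0.2485] yaw -15.03 tilt 0.12 w 0.03368802401600203 gf 24.99971968587488 F [ 0.8 -0.9 -1.8] q [-0.59  0.52  1.37  0.    1.25  1.24]
shift [-0.1136 -0.4007  0.0269] roll -0.861
[ 0.2297 -0.3474  0.0269]
```

Request:
{"name": "arm_command", "arguments": {"deltas": [-1,0,0,0,-0.172,-1,0,0,0,-0.172,-1,0,0,0,-0.172,-1,0,0,0,-0.172,-1,0,0,0,-0.172,-1,0.023,-0.035,0,0,-1,0.023,-0.035,0,0,-1,0.023,-0.035,0,0,-1,0.023,-0.035,0,0,-1,0.023,-0.035,0,0,-1,0.023,-0.035,0,0,-1,0.023,-0.035,0,0]}}

```text
time: 16.0
position: [0.5797, 0.0371, 0.2482]
tool_rot: [0.956, 0.294, 0.001, 0.0]
ft_force: [0.8, -0.2, -2.0]
grip_width: 0.0337
grip_force: 25.0
```

Request:
{"name": "arm_command", "arguments": {"deltas": [-1,0.023,-0.035,0.01,0,-1,0.023,-0.035,0.01,0,-1,0.023,-0.032,0.007,0,-1,0,0,0,0,-1,0,0,0,0]}}

```text
time: 16.62
position: [0.5788, 0.1588, 0.2212]
tool_rot: [0.956, 0.295, 0.0, 0.0]
ft_force: [0.4, -0.7, -1.4]
grip_width: 0.0337
grip_force: 25.0
```

```bash
python3 - <<'E'
from h import *
to([.6255,.1904,.2203],34.3)
im,d,K,T=grab("wrist"); save("pics/w5.png",im)
E
```

```text
t 16.625 pos [0.5788 0.1588 0.2212] yaw 34.29 tilt 0.04 w 0.03370059382970089 gf 24.999611657112837 F [ 0.4 -0.7 -1.4] q [ 0.08  0.5   1.5  -0.    1.15  1.05]
shift [0.0564 0.0002 0.0009] roll -0.0
```

View pics/w5.png

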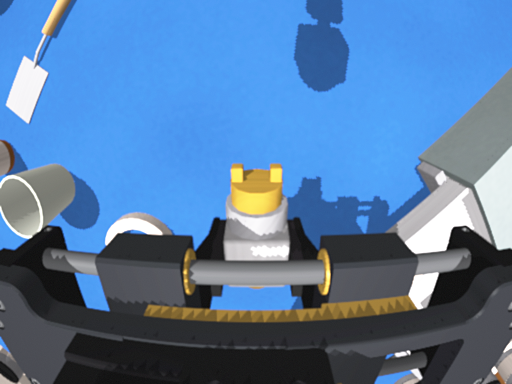

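The gun is held horned end forward at (257,185), and the camera's shadow is dead ahead. I'll move forward about 56 mm.

Request:
{"name": "arm_command", "arguments": {"deltas": [-1,0.015,0,0,0,-1,0.015,0,0,0,-1,0.014,0,0.001,0,-1,0.012,0,0,0,-1,0,0,0,0,-1,0,0,0,0,-1,0,0,0,0]}}

```text
time: 17.55
position: [0.6239, 0.1902, 0.2205]
tool_rot: [0.956, 0.294, -0.0, -0.0]
ft_force: [-0.3, 0.1, -1.3]
grip_width: 0.0336
grip_force: 25.0
```

```bash
python3 - <<'E'
from h import *
to([.6255,.1904,.2203],34.3); pitch()
a=[]
az,ti=np.radians(34.3),np.radians(12.3)
xc=np.array([np.cos(ti)*np.cos(az),np.cos(ti)*np.sin(az),np.sin(ti)]); yc=np.array([-np.sin(az),np.cos(az),0]); zc=np.cross(xc,yc)
lens=np.array([.765,.2855,.268])-.041*xc
for n in("scene","top"):
    im,d,K,T=grab(n); P=cloud(d,K,T).reshape(-1,3); L=(P-lens)@np.c_[xc,yc,zc]
    h=cv2.cvtColor(im,cv2.COLOR_RGB2HSV).reshape(-1,3)
    m=(h[:,1]>110)&(h[:,0]>12)&(h[:,0]<32)&(d.ravel()>0)&(abs(L[:,1])<.04)&(abs(L[:,2])<.04)&(L[:,0]<0)&(L[:,0]>-.25)
    print(n,"brass in lens frame",m.sum(),np.percentile(L[m],[3,50,97],axis=0).round(4).tolist() if m.sum() else "")
    a.append(im)
save("pics/s5.png",cv2.resize(a[0][200:320,270:430],None,fx=4,fy=4))
E
```

```text
t 17.55 pos [0.6239 0.1902 0.2205] yaw 34.24 tilt 0.04 w 0.033611170901159 gf 24.999705785885453 F [-0.3  0.1 -1.3] q [ 0.12  0.57  1.36 -0.    1.21  1.1 ]
shift [0.0014 0.0007 0.0002] roll -0.001
-0.0025 -0.0283 33
0.0025 -0.0293 111
0.0075 -0.0302 123
0.0125 -0.0303 135
0.0175 -0.0313 130
0.0225 -0.0325 133
0.0275 -0.0308 178
0.0325 -0.0315 146
0.0375 -0.0301 275
0.0425 -0.0149 208
scene brass in lens frame 64 [[-0.1037, -0.011, -0.0054], [-0.0928, 0.002, 0.0081], [-0.0851, 0.0147, 0.0169]]
top brass in lens frame 0
```

View pics/s5.png

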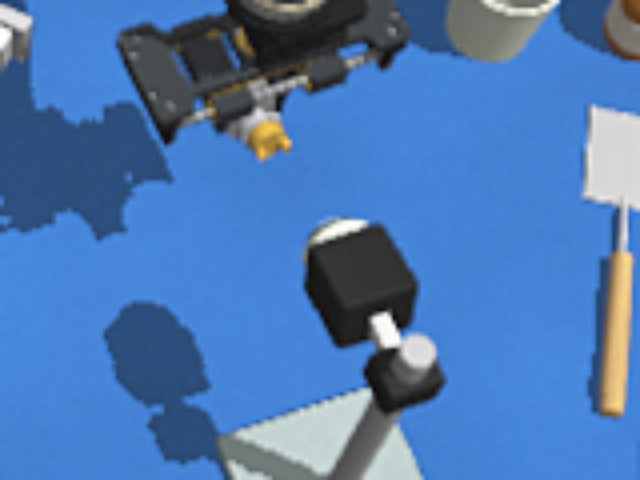

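The scene crop shows the horns at (268,148) pointing at the white lens ring at (335,232). Horn tips measure about 84 mm from the glass with y and z offsets of about 2–3 mm and pitch matched to about 1°, so I'll hand in.

```bash
python3 -c "
from rig import order
print(order.hand_in())"
```

```text
the job is handed in; nothing more can be done
None
```

I handed the job in with the gun head held steady, horns facing the lens, tips about 84 mm from the glass, about 2–3 mm off the lens axis and about 1° off in pitch by my own measurements; no pass/fail result came back.

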